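# Index the sample carousel and take a dip reading

### The arm

A 6-joint arm with a two-finger parallel gripper is mounted at the origin on the work surface. World frame = base frame: x ahead of the robot, y to its left, z up, the work surface at z = 0. Lengths are in m, angles in rad, forces in N, time in s.
With the tool pointing down it reaches from about 0.4 to 0.825 m from the base axis. Payload 7 kg.
Tool frame: the origin (TCP) lies midway between the tips of the shut fingers; the grasp point (between the pads) lies 19 mm behind it; z points along the fingers, y is the line along which they close (so a half turn about z gives the same grasp; the last joint's range is limited). The gripper opens to 88 mm and grips with 3 to 60 N. Pads are 19 mm wide; open, the fingers measure 130 mm over their backs; the gripper's body (78 mm by 193 mm) begins 47 mm behind the grasp point.
Start: joints at [0.288, 0.359, 0.012, 0, -1.224, -0.288], TCP at [0.675, -0, 0.227] pointing down, gripper open.
Joint ranges: [-3.07, 3.07], [-1.43, 2.12], [-1.02, 1.25], [-3.03, 1.67], [-3.05, -0], [-3.03, 3.03]. Speed limits (rad/s): [2.39, 2.39, 3.01, 3.14, 3.14, 3.14].

### API

Orientations are given as [roll, pitch, yaw] about the fixed x, y, z axes, in that order (R = Rz(yaw) Ry(pitch) Rx(roll)).
In Python, from station import get_state, grab_frame, calibration, job_done, boxes_of, regions_of, spot_point gives the robot as it stands. The module is installed in compiled form; this text tells all that it offers.
- The arm moves only by the tool arm_command, never from a script. Its argument "commands" is a list of rows, each an object of numbers: "tx", "ty", "tz": the shift along the tool's x, y, z each as a share of 25 cm, from -1 to 1; "twist": the turn about the tool's z as a share of 180 degrees, from -1 to 1. A call has exactly 8 rows; each row is the pose to reach, as a shift and turn from the pose commanded when the call began, along the tool's axes at that moment, turning the shorter way round; what a row does not reach only later rows make up. A row lasts 1/12 s, in which the tool goes at most 41.7 mm and 7.16 degrees, less where a joint would pass 70% of its speed; a pose out of reach is approached as far as the arm can. A call with a number of a shift or a turn outside -1 to 1 is refused whole. A call with a gripper value outside its range is refused whole. "claw" is the opening, from 0 (shut) to 1 (fully open), set as the call begins (left out, the last holds). The fingers move at their own pace and stop on an object; "grip_force" is the grip in N (left out, the last holds). Time passes only in rows, so rows that repeat a pose let the fingers close, or fill a call up. It gives the time, the measured TCP pose, the force, the opening and the grip force at its end, in the units of the state.
- get_state(): the state, without advancing time (a new reading comes with each control period).
- grab_frame(name): name is "scene" or "side" or "wrist"; returns the picture (420x560x3 uint8, red, green, blue); there is no depth.
- calibration(name): a dict with "camera_matrix" (3x3 intrinsics, pixels), "extrinsics" (4x4, takes a point from camera to world coordinates). Camera axes: x right, y down, z forward; pixel columns grow to the right and rows downward; lengths in m; the calibration is good to about 2 mm. A picture is of the moment at which its call begins: read the wrist's pose just before it. calibration takes no time and is no camera call; for the wrist camera it gives the pose at the moment of the call.
- job_done(): hands the job in; it is judged then, once.
Trained networks look in the newest picture that a camera, given by its name, has taken for a name from the list of things; names that differ only in an ending like _2 or _b are one class to them, and where a whole thing is asked for, a point or a joint stands for the part that bears it (a point fixed in the world has none). Each returns a list of dicts, best first, with "score" (0 to 1); they miss things now and then, are a little off and sometimes report something else, mostly with a low value. They report only what shows in the picture. A call takes as long as a camera call. They do not tell look-alikes from the thing itself.
- boxes_of(query, camera): "rect" ([left, top, right, bottom] in pixels, round what is visible of it).
- regions_of(query, camera): "region" (420x560 bool, what is visible of it) and "rect" ([left, top, right, bottom] in pixels, round what is visible of it).
- spot_point(query, camera): "uv" ([column, row] in pixels: a listed point, or the origin of a listed thing).
The state is a dict: "t": time; "q": joint angles; "qd": joint speeds; "joint_efforts": joint torques, N m; "eef_pos": TCP position; "ee_rot": TCP orientation; "force": force on the tool from outside, world axes, zero at the start; "moment": the same for the moment, N m; "width": finger opening in m; "gripper_force": force on a finger pad.
Only numpy, scipy, OpenCV 4.12 (cv2) and the standard library are available. Lean on these libraries where they do the work, as an engineer would, in place of code of your own. Each camera call takes 0.05 s, during which the arm holds its last target. There are 200 camera calls.

### The job

Bring the open blue cup round to the orange pointer at the open front of the carousel by pushing the carousel's spokes (not the cups), spoke after spoke, and leave it standing over the pointer. Then take the L-shaped probe from its rest, dip its tip about half-way down into the blue cup for a second without pressing on the cup, and lay the probe back on its rest as it lay before, stem on the same side. The blue cup stays at the pointer, and the other things on the bench are left alone.

Things in the scene. Friction and masses are not known exactly. Their poses are not given: they have to be found in the camera images.
- axis (a point): Sample carousel: white round base (370 mm across, 12 mm thick, fixed to the bench) with a horizontal star wheel on it. This point is the centre of the base's underside, on the vertical turning axis, at bench height. Its x axis points from the open front to the guarded rear, y to the left of x, z up. A flat orange pointer on the base lies along -x.
- guard (a point): Middle of the front bar of the fixed steel bar guard, 50 mm behind the axis, 140 mm above the bench. The bars (8 mm thick, top 144 mm above the bench) cover the rear of the wheel from here backwards; end posts stand 165 mm either side of this point. In front of it the wheel is open from above. Axes as the base's.
- wheel (a joint): Star wheel angle (rad), growing counter-clockwise seen from above; 0 = blue cup at the front, over the orange pointer. About -2.5 to -1.65 at the start; whole turns are equivalent. The wheel turns freely both ways, has no detents, needs about 2 N at a spoke end and stays where it is left. Grey disc 90 mm in radius, top 50 mm above the bench.
- spoke_end (a point): Top of one of six alike spokes at 60 degree steps. They rise outward from the disc; each ends in an upright aluminium bar with a black round end, 14 to 17 mm thick, 143 mm from the axis, from 65 to 113 mm above the bench. At wheel angle 0 the spokes lie 30, 90 and 150 degrees either side of the pointer; this one 30 degrees counter-clockwise of it.
- cups: Ring of six cups fixed on the wheel, turning with it; origin on the turning axis at bench height. They are 52 mm across, tops 92 to 95 mm above the bench, 60 mm from the axis, midway between spokes: one open blue cup, five closed white ones with grey lids. Not to be pushed.
- blue_cup (a point): Centre of the open mouth of the blue cup, at rim height, 95 mm above the bench, 60 mm from the axis. The cup is 52 mm across outside, 46 mm inside, 41 mm deep inside.
- bay (a point): Sampling position, fixed to the base: where the centre of the blue cup's mouth must come, 60 mm in front of the axis over the line of the orange pointer, 95 mm above the bench. Axes as the base's.
- probe_grip (a point): Centre of the handle, half-way up, of the cordless L-shaped dip probe (70 to 120 g): yellow handle with black rear end, 140 mm long, 16 mm wide, 20 mm tall; a steel stem 11 mm thick hangs straight down from its front end. x along the handle towards the stem, y across, z up. At the start it lies 135 mm above the bench, within about 4 mm of its seat.
- probe_tip (a point): Lowest point of the probe's stem (13 mm black bulb): 65 mm ahead of the handle's centre along the handle, and 105 mm below the handle's centre.
- probe: The whole dip probe; its origin lies at the middle of the handle's underside, 10 mm below the handle's centre; same axes as the handle.
- rest_seat (a point): Where the handle's centre lies when the probe is on its rest, 135 mm above the bench; x towards the stem's side, z up. White fixed stand, base 150 x 80 x 12 mm, two posts 12 mm thick, 50 mm either side of here along x, each with an open notch about 24 mm wide between orange cheeks; notch floor 125 mm, cheeks to 140 mm above the bench. 88 mm free for fingers between the posts.
- beaker: Bystander, to be left alone: clear glass beaker, 68 mm across, 85 mm tall, standing beside the probe rest; origin at its underside's centre.
- dish: Bystander, to be left alone: white ceramic dish, 80 mm across, 22 mm tall, in front of the probe rest; origin at its underside's centre.
- amber_bottle: Bystander, to be left alone: amber glass bottle, 72 mm across, 150 mm tall, black cap; origin at its underside's centre.
- blue_cap_bottle: Bystander, to be left alone: clear bottle, 68 mm across, 130 mm tall, blue cap; origin at its underside's centre.
- white_jar: Bystander, to be left alone: white jar, 70 mm across, 90 mm tall, green cap; origin at its underside's centre.
- tube_rack: Bystander, to be left alone: blue rack of capped tubes, 90 x 200 mm, 93 mm tall; origin at its underside's centre.
Things that resemble listed ones, but are neither listed nor needed, are in the scene too. What is meant by the probe is not red or white, and is the larger of those in its own colour.

How it is judged:
By the outcome, as a careful person would: the job done as asked, in the order asked, and still so for the second after the job is handed in, with the robot touching nothing.
It also fails if it takes over 72 s, if anything falls off the work surface, if the arm or the gripper's body presses on something with over 40 N, if the wrist force passes 120 N, or if a joint passes its speed limit or range.

## Working session

There is one attempt and no reset: what is moved stays moved. The work goes in short steps, Python scripts to look and compute and a tool call to move; the robot and the scene stay as the last step left them, time stands still between calls to the robot, and variables do not carry over. Pictures are saved under pics/ and viewed, at most 10 in all, crops included, and the job is handed in when it is done.

Besides the shell and the picture viewer there is one more tool, called after "Call:" as a command line: name --argument value ..., lists and objects as JSON in quotes. arm_command: Moves the arm, as the interface text tells. Shift numbers are shares of 25 cm and turn numbers shares of 180 degrees, none past 1 either way. Its arguments: {"type":"object","properties":{"commands":{"type":"array"},"claw":{"type":"number"},"grip_force":{"type":"number"}},"required":["commands"]}

```bash
mkdir -p pics
cat > h.py <<'E'
import numpy as np, cv2
from station import *
def save(n,f): cv2.imwrite('pics/'+f,cv2.cvtColor(grab_frame(n),cv2.COLOR_RGB2BGR))
def ray(cam,uv):
    c=calibration(cam);K=np.array(c['camera_matrix']);E=np.array(c['extrinsics'])
    return E[:3,3],E[:3,:3]@np.linalg.solve(K,[uv[0],uv[1],1.])
def atz(cam,uv,z):
    o,d=ray(cam,uv);return o+d*(z-o[2])/d[2]
def proj(cam,p):
    c=calibration(cam);K=np.array(c['camera_matrix']);E=np.linalg.inv(np.array(c['extrinsics']))
    q=K@(E[:3,:3]@np.array(p,float)+E[:3,3]);return q[:2]/q[2]
def tri(a,ua,b,ub):
    o1,d1=ray(a,ua);o2,d2=ray(b,ub)
    s=np.linalg.lstsq(np.array([d1,-d2]).T,o2-o1,rcond=None)[0]
    p,q=o1+s[0]*d1,o2+s[1]*d2
    return (p+q)/2,np.linalg.norm(p-q)
E
python3 - <<'E'
from h import *
np.set_printoptions(precision=3,suppress=True)
ims=[]
for c in('scene','side'): ims.append(grab_frame(c))
cv2.imwrite('pics/a.png',cv2.cvtColor(ims[0],cv2.COLOR_RGB2BGR));cv2.imwrite('pics/b.png',cv2.cvtColor(ims[1],cv2.COLOR_RGB2BGR))
Z=dict(axis=0,guard=.14,bay=.095,blue_cup=.095,spoke_end=.113,probe_grip=.135,probe_tip=.03,rest_seat=.135,beaker=0,dish=0,amber_bottle=0,blue_cap_bottle=0,white_jar=0,tube_rack=0)
for q,z in Z.items():
  for c in('scene','side'):
    for r in spot_point(q,c)[:6 if q in('spoke_end','probe_grip','probe_tip') else 2]:
      print(q,c,round(r['score'],2),np.round(r['uv']),atz(c,r['uv'],z)[:2])
print(get_state())
E
```

```text
axis scene 0.94 [223. 288.] [ 0.609 -0.197]
guard scene 0.59 [228. 262.] [ 0.654 -0.184]
guard side 0.89 [254. 165.] [ 0.66  -0.168]
guard side 0.23 [284. 172.] [ 0.55  -0.136]
bay scene 0.62 [209. 247.] [ 0.536 -0.201]
bay side 0.77 [285. 174.] [ 0.554 -0.197]
bay side 0.69 [257. 184.] [ 0.642 -0.12 ]
blue_cup side 0.67 [258. 181.] [ 0.64  -0.138]
spoke_end scene 0.97 [271. 244.] [ 0.616 -0.05 ]
spoke_end side 0.87 [261. 192.] [ 0.611 -0.046]
probe_grip scene 0.81 [356. 192.] [0.544 0.263]
probe_grip scene 0.67 [347. 215.] [0.623 0.182]
probe_grip scene 0.48 [408. 278.] [0.886 0.189]
probe_grip side 0.9 [315. 323.] [0.391 0.469]
probe_grip side 0.66 [248. 231.] [0.601 0.187]
probe_grip side 0.66 [177. 282.] [0.723 0.401]
probe_grip side 0.47 [368. 292.] [0.279 0.366]
probe_tip scene 0.93 [356. 250.] [0.668 0.195]
probe_tip scene 0.67 [382. 259.] [0.73  0.242]
probe_tip scene 0.54 [377. 177.] [0.388 0.463]
probe_tip side 0.9 [226. 258.] [0.67  0.194]
probe_tip side 0.79 [326. 367.] [0.361 0.499]
probe_tip side 0.66 [355. 304.] [0.301 0.312]
probe_tip side 0.62 [208. 280.] [0.698 0.28
[... 496 characters left out ...]
 316.] [0.815 0.015]
blue_cap_bottle side 0.59 [202. 224.] [0.809 0.01 ]
white_jar scene 0.86 [125. 320.] [ 0.602 -0.464]
white_jar scene 0.48 [418. 217.] [0.601 0.48 ]
white_jar side 0.55 [277. 159.] [ 0.633 -0.474]
tube_rack scene 0.56 [416. 216.] [0.595 0.475]
{'t': 1.5, 'q': array([ 0.288,  0.359,  0.012, -0.   , -1.224, -0.288]), 'qd': array([-0.   , -0.001, -0.   , -0.001, -0.002,  0.001]), 'joint_efforts': array([  0.002, -58.238,  29.331,   7.002,   0.013,  -0.   ]), 'eef_pos': array([ 0.675, -0.   ,  0.227]), 'ee_rot': array([ 3.142, -0.   , -1.571]), 'force': array([ 1.039, -0.165,  0.481]), 'moment': array([0.033, 0.03 , 0.015]), 'gripper_force': 0.0, 'width': 0.08763746500255791}
```

Run:
```python
import cv2,numpy as np
a=cv2.imread('pics/a.png');b=cv2.imread('pics/b.png')
A=cv2.resize(a[140:360,60:460],(800,440));cv2.imwrite('pics/a2.png',A)
B=cv2.resize(b[130:390,160:420],(600,600),interpolation=cv2.INTER_CUBIC);cv2.imwrite('pics/b2.png',B)
```

```text
(no output)
```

View pics/a2.png

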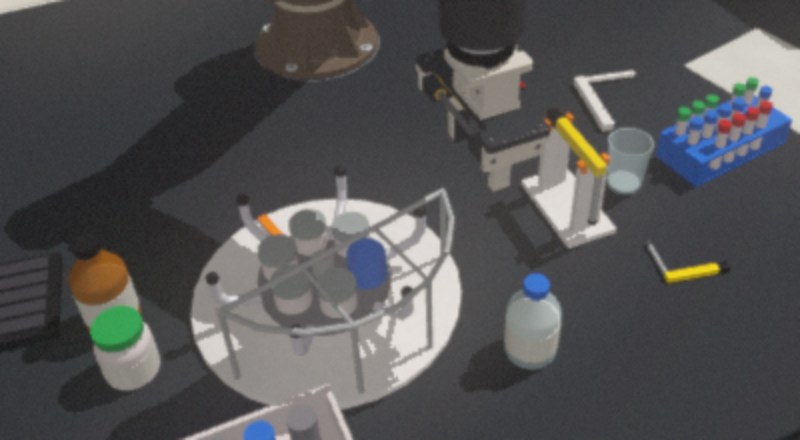

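View pics/b2.png

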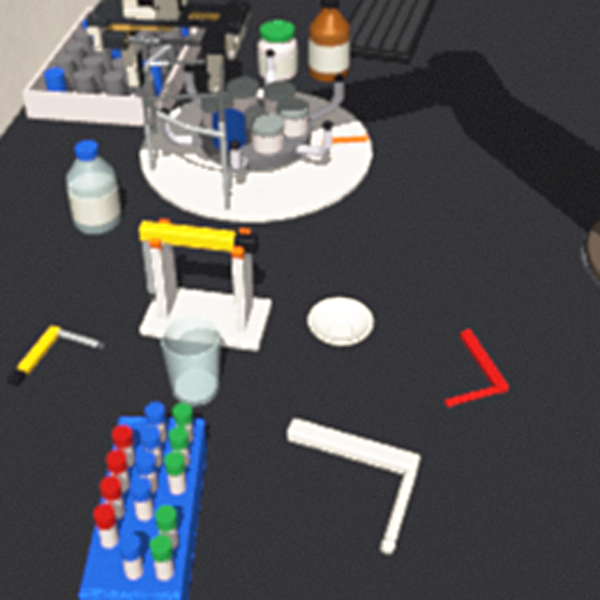

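The carousel is centred around scene pixel (223,288). Its orange pointer is near (194,252) and the blue cup near (243,271). The yellow probe lies on the rest from (340,202) to (362,225), stem away from the robot. The smaller yellow, red and white probes are decoys.

Run:
```python
from h import *
np.set_printoptions(precision=3,suppress=True)
im={'scene':cv2.imread('pics/a.png'),'side':cv2.imread('pics/b.png')}
ax,e=tri('scene',spot_point('axis','scene')[0]['uv'],'scene',spot_point('axis','scene')[0]['uv']) if 0 else (None,0)
def base(c):
    h=cv2.cvtColor(im[c],cv2.COLOR_BGR2HSV);return h
roi={'scene':(185,240,205,262),'side':(295,185,325,195)}
for c in im:
    h=base(c);x0,y0,x1,y1=roi[c]
    m=(h[...,0]>5)&(h[...,0]<20)&(h[...,1]>130)&(h[...,2]>120)
    v,u=np.nonzero(m[y0:y1,x0:x1]);P=np.array([atz(c,(a+x0,b+y0),.013)[:2] for a,b in zip(u,v)])
    print(c,'pointer',len(P),P.mean(0),P.min(0),P.max(0))
    w,V=np.linalg.eigh(np.cov(P.T));print('dir',V[:,1],np.degrees(np.arctan2(V[1,1],V[0,1])))
    # white base rim: ellipse via regions
    r=regions_of('axis',c)
    if r:
        R=r[0]['region'];v,u=np.nonzero(R);P=np.array([atz(c,p,.012)[:2] for p in zip(u,v)],np.float32)
        hull=cv2.convexHull(P)[:,0];print('region',r[0]['score'],r[0]['rect'],cv2.minEnclosingCircle(P), hull.min(0),hull.max(0))
    m=(h[...,0]>105)&(h[...,0]<130)&(h[...,1]>100)
    v,u=np.nonzero(m[140:220,240:275] if c=='side' else m[250:290,230:258]); 
    off=(240,140) if c=='side' else (230,250)
    print('blue px',len(u),u.mean()+off[0],v.mean()+off[1],u.min()+off[0],u.max()+off[0],v.min()+off[1],v.max()+off[1],atz(c,(u.mean()+off[0],v.mean()+off[1]),.08))
# spoke black ends from zoomed scene picture
for a in[(243,200),(340,171),(419,210),(212,279),(407,292),(300,331)]:
    print('ball',atz('scene',(60+a[0]/2,140+a[1]/2),.108)[:2])
for q,pa in(('probe_grip',.135),('probe_tip',.03),('rest_seat',.135)):
  A=[r['uv'] for r in spot_point(q,'scene')];B=[r['uv'] for r in spot_point(q,'side')]
  for a in A:
    for b in B:
      p,e=tri('scene',a,'side',b)
      if e<.012 and p[1]>.1 and abs(p[2]-pa)<.03: print(q,p,e)
```

```text
scene pointer 56 [ 0.452 -0.231] [ 0.427 -0.241] [ 0.476 -0.22 ]
dir [-0.977 -0.212] -167.78846930260627Traceback (most recent call last):
  File "<stdin>", line 17, in <module>
  File "h.py", line 8, in atz
    o,d=ray(cam,uv);return o+d*(z-o[2])/d[2]
        ~~~^^^^^^^^
  File "h.py", line 5, in ray
    c=calibration(cam);K=np.array(c['camera_matrix']);E=np.array(c['extrinsics'])
ValueError: time passes only in moves, steps and waits
```

```bash
sed -i 's/^def ray/_C={}\ndef cal(c):\n    if c not in _C: _C[c]=calibration(c)\n    return _C[c]\ndef ray/; s/c=calibration(cam)/c=cal(cam)/' h.py
cat > m.py <<'E'
from h import *
np.set_printoptions(precision=3,suppress=True)
im={'scene':cv2.imread('pics/a.png'),'side':cv2.imread('pics/b.png')}
roi={'scene':(185,240,205,262),'side':(295,185,325,195)}
for c in im:
    h=cv2.cvtColor(im[c],cv2.COLOR_BGR2HSV);x0,y0,x1,y1=roi[c]
    m=(h[...,0]>5)&(h[...,0]<20)&(h[...,1]>130)&(h[...,2]>120)
    v,u=np.nonzero(m[y0:y1,x0:x1]);P=np.array([atz(c,(a+x0,b+y0),.013)[:2] for a,b in zip(u,v)])
    print(c,'pointer',len(P),P.mean(0))
    r=regions_of('axis',c)
    if r:
        R=r[0]['region'];v,u=np.nonzero(R);P=np.array([atz(c,p,.012)[:2] for p in zip(u,v)],np.float32)
        print('region',r[0]['score'],r[0]['rect'],cv2.minEnclosingCircle(P),P.min(0),P.max(0))
    m=(h[...,0]>105)&(h[...,0]<130)&(h[...,1]>100)
    v,u=np.nonzero(m[140:220,240:275] if c=='side' else m[250:290,230:258]); 
    off=(240,140) if c=='side' else (230,250)
    print('blue px',len(u),u.min()+off[0],u.max()+off[0],v.min()+off[1],v.max()+off[1],atz(c,(u.mean()+off[0],v.mean()+off[1]),.08))
for a in[(243,200),(340,171),(419,210),(212,279),(407,292),(300,331)]:
    print('ball',atz('scene',(60+a[0]/2,140+a[1]/2),.108)[:2])
for q,pa in(('probe_grip',.135),('probe_tip',.03),('rest_seat',.135)):
  A=[r['uv'] for r in spot_point(q,'scene')];B=[r['uv'] for r in spot_point(q,'side')]
  for a in A:
    for b in B:
      p,e=tri('scene',a,'side',b)
      if e<.012 and p[1]>.1 and abs(p[2]-pa)<.03: print(q,p,e)
E
python3 m.py
```

```text
scene pointer 56 [ 0.452 -0.231]
region 0.66 [153.3, 225.5, 289.2, 343.3] ((0.5848113894462585, -0.17017535865306854), 0.22407802939414978) [ 0.377 -0.382] [0.799 0.036]
blue px 374 234 252 259 284 [ 0.646 -0.145  0.08 ]
side pointer 30 [ 0.462 -0.231]
region 0.78 [221.6, 146.7, 321.2, 228.8] ((0.6581700444221497, -0.29566672444343567), 0.30722296237945557) [ 0.426 -0.567] [0.863 0.003]
blue px 173 240 266 141 194 [ 0.642 -0.15   0.08 ]
ball [ 0.489 -0.264]
ball [ 0.491 -0.122]
ball [ 0.612 -0.053]
ball [ 0.613 -0.338]
ball [ 0.737 -0.126]
ball [ 0.738 -0.264]
probe_tip [0.669 0.195 0.031] 0.0006872184524349194
probe_tip [0.71  0.26  0.004] 0.0013969853824969717
probe_tip [0.361 0.485 0.007] 0.001979825024311242
rest_seat [0.607 0.198 0.137] 0.00450777967442147
```

Call:
arm_command --commands '[{"tx": 0.06,"ty": 0.1,"tz": 0,"twist": 0.03},{"tx": 0.12,"ty": 0.22,"tz": 0,"twist": 0.06},{"tx": 0.19,"ty": 0.34,"tz": 0,"twist": 0.09},{"tx": 0.25,"ty": 0.46,"tz": 0,"twist": 0.12},{"tx": 0.31,"ty": 0.57,"tz": 0,"twist": 0.15},{"tx": 0.34,"ty": 0.616,"tz": 0,"twist": 0.167},{"tx": 0.34,"ty": 0.616,"tz": 0.1,"twist": 0.167},{"tx": 0.34,"ty": 0.616,"tz": 0.2,"twist": 0.167}]' --claw 0 --grip_force 20

```text
t: 2.62
eef_pos: [0.5215, -0.0855, 0.1783]
ee_rot: [-3.137, 0.004, -2.096]
force: [0.3, 0.3, -0.6]
width: 0.0396
gripper_force: 0.0
```

Run:
```python
from h import *
np.set_printoptions(precision=3,suppress=True)
s=get_state();print(s['eef_pos'],s['ee_rot'],s['width'],s['t'])
save('wrist','c.png'); print(cal('wrist')['extrinsics'])
for q,z in dict(blue_cup=.095,spoke_end=.113,axis=0,bay=.095).items():
    for r in spot_point(q,'wrist')[:5]: print(q,r['score'],r['uv'],atz('wrist',r['uv'],z))
```

```text
[ 0.521 -0.085  0.178] [-3.137  0.004 -2.096] 0.03964623191528676 2.6167
[[-0.865  0.479  0.151  0.476]
 [ 0.502  0.822  0.267 -0.157]
 [ 0.004  0.307 -0.952  0.329]
 [ 0.     0.     0.     1.   ]]
blue_cup 0.56 [98.2, 231.9] [ 0.631 -0.143  0.095]
bay 0.92 [146.4, 85.0] [ 0.543 -0.205  0.095]
```

View pics/c.png

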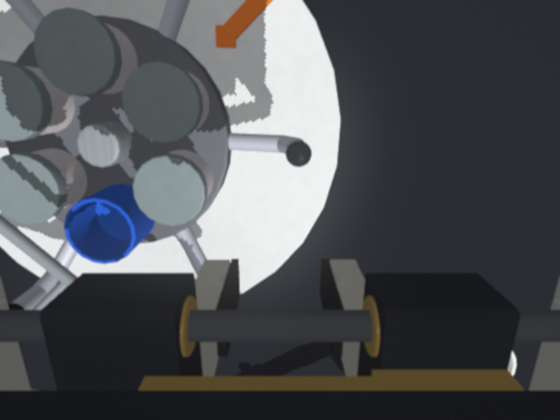

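The wrist view shows the spoke end to push at (298,153), the blue cup mouth at (101,231), the hub at (100,143), and the orange arrow tip near (222,40).

Call:
arm_command --commands '[{"tz": 0.1},{"tz": 0.2},{"tz": 0.3},{"tz": 0.35},{"tz": 0.35},{"tz": 0.35},{"tz": 0.35},{"tz": 0.35}]'

```text
invalid input
```

Run:
```python
import numpy as np
from h import *
np.set_printoptions(precision=3,suppress=True)
import h
K=np.array(cal('wrist')['camera_matrix'])
h._C['wrist']={'camera_matrix':K,'extrinsics':np.array([[-0.865,.479,.151,.476],[.502,.822,.267,-.157],[.004,.307,-.952,.329],[0,0,0,1]])}
for n,uv,z in(('ball',(298,153),.107),('blue',(101,231),.095),('hub',(100,143),.09),('a1',(222,40),.013),('a2',(255,10),.013)):print(n,atz('wrist',uv,z))
# arc plan
A=np.array([.613,-.1945]);th=np.radians
def plan(a0,y0,angs,R=.143,p0=None):
    # yaw = angle+90 (push tangent, +7 lead), tool frame at start yaw y0
    y=th(y0);X=np.array([np.cos(y),np.sin(y)]);Y=np.array([np.sin(y),-np.cos(y)])
    for a in angs:
        w=A+R*np.array([np.cos(th(a)),np.sin(th(a))])-p0
        print(a,'tx %.3f ty %.3f twist %.3f'%(w@X/.25,w@Y/.25,-((a+97-360-y0+180)%360-180)/180))
s=get_state();print(s['eef_pos'],s['ee_rot'],s['width'])
p0=s['eef_pos'][:2];y0=np.degrees(s['ee_rot'][2])
plan(0,y0,[133,138,143,148,153,158,163,168],p0=p0)
```

```text
ball [ 0.482 -0.123  0.107]
blue [ 0.628 -0.143  0.095]
hub [ 0.592 -0.192  0.09 ]
a1 [ 0.493 -0.219  0.013]
a2 [ 0.458 -0.224  0.013]
[ 0.522 -0.085  0.178] [-3.141  0.    -2.095] 0.020190497595018946
133 tx 0.030 ty 0.012 twist 0.055
138 tx 0.078 ty 0.025 twist 0.028
143 tx 0.127 ty 0.033 twist -0.000
148 tx 0.177 ty 0.037 twist -0.028
153 tx 0.227 ty 0.036 twist -0.056
158 tx 0.276 ty 0.032 twist -0.083
163 tx 0.326 ty 0.022 twist -0.111
168 tx 0.374 ty 0.009 twist -0.139
```

Call:
arm_command --commands '[{"tx": 0,"ty": 0,"tz": 0.1,"twist": 0},{"tx": 0,"ty": 0,"tz": 0.2,"twist": 0},{"tx": 0,"ty": 0,"tz": 0.3,"twist": 0},{"tx": 0,"ty": 0,"tz": 0.35,"twist": 0},{"tx": 0,"ty": 0,"tz": 0.35,"twist": 0},{"tx": 0.03,"ty": 0.01,"tz": 0.35,"twist": 0},{"tx": 0.06,"ty": 0.02,"tz": 0.35,"twist": 0},{"tx": 0.08,"ty": 0.025,"tz": 0.35,"twist": 0}]'

```text
t: 3.53
eef_pos: [0.5057, -0.0996, 0.0906]
ee_rot: [-3.14, 0.001, -2.095]
force: [-1.0, -1.0, 0.1]
width: 0.0004
gripper_force: 0.0
```

```bash
cat > plan.py <<'E'
from h import *
th=np.radians
def plan(angs,A=np.array([.609,-.196]),R=.143):
    s=get_state();p0=s['eef_pos'][:2];y0=np.degrees(s['ee_rot'][2]);y=th(y0)
    print(s['eef_pos'],y0,s['width'],s['force'],s['t'],'ang',np.degrees(np.arctan2(*(p0-A)[::-1])))
    X=np.array([np.cos(y),np.sin(y)]);Y=np.array([np.sin(y),-np.cos(y)])
    for a in angs:
        w=A+R*np.array([np.cos(th(a)),np.sin(th(a))])-p0
        print(a,'"tx":%.3f,"ty":%.3f,"twist":%.3f'%(w@X/.25,w@Y/.25,-((a+97-360-y0+180)%360-180)/180))
E
python3 -c "
from plan import *
plan([140,145,150,155,160,165,170,175])"
```

```text
[ 0.50571384 -0.09964228  0.09062136] -120.04917387979697 0.0003515430497224385 [-1.03892523 -0.95645951  0.07799747] 3.5333 ang 136.98759581495062
140 "tx":0.028,"ty":0.013,"twist":0.016
145 "tx":0.077,"ty":0.019,"twist":-0.011
150 "tx":0.127,"ty":0.021,"twist":-0.039
155 "tx":0.177,"ty":0.019,"twist":-0.067
160 "tx":0.227,"ty":0.013,"twist":-0.095
165 "tx":0.275,"ty":0.002,"twist":-0.122
170 "tx":0.323,"ty":-0.013,"twist":-0.150
175 "tx":0.369,"ty":-0.032,"twist":-0.178
```

Call:
arm_command --commands '[{"tx": 0.028,"ty": 0.013,"tz": 0,"twist": 0.0},{"tx": 0.077,"ty": 0.019,"tz": 0,"twist": -0.011},{"tx": 0.127,"ty": 0.021,"tz": 0,"twist": -0.039},{"tx": 0.177,"ty": 0.019,"tz": 0,"twist": -0.067},{"tx": 0.227,"ty": 0.013,"tz": 0,"twist": -0.095},{"tx": 0.275,"ty": 0.002,"tz": 0,"twist": -0.122},{"tx": 0.323,"ty": -0.013,"tz": 0,"twist": -0.15},{"tx": 0.369,"ty": -0.032,"tz": 0,"twist": -0.178}]'

```text
t: 4.2
eef_pos: [0.466, -0.1837, 0.0901]
ee_rot: [-3.14, 0.0, -1.532]
force: [0.2, 2.0, -0.1]
width: 0.0007
gripper_force: 0.9
```

```bash
python3 -c "
from plan import *
plan([180,185,190,195,200,205,208,208])
save('scene','d.png')
d=cv2.imread('pics/d.png');cv2.imwrite('pics/d2.png',cv2.resize(d[200:350,120:320],(800,600)))"
```

```text
[ 0.46600142 -0.18368024  0.09011522] -87.78080827505366 0.0006872712920959916 [ 0.19901524  2.03558798 -0.06611469] 4.2 ang 175.0759555757699
180 "tx":0.049,"ty":0.002,"twist":-0.027
185 "tx":0.099,"ty":0.002,"twist":-0.054
190 "tx":0.149,"ty":-0.003,"twist":-0.082
195 "tx":0.198,"ty":-0.012,"twist":-0.110
200 "tx":0.246,"ty":-0.025,"twist":-0.138
205 "tx":0.293,"ty":-0.042,"twist":-0.165
208 "tx":0.320,"ty":-0.055,"twist":-0.182
208 "tx":0.320,"ty":-0.055,"twist":-0.182
```

View pics/d2.png

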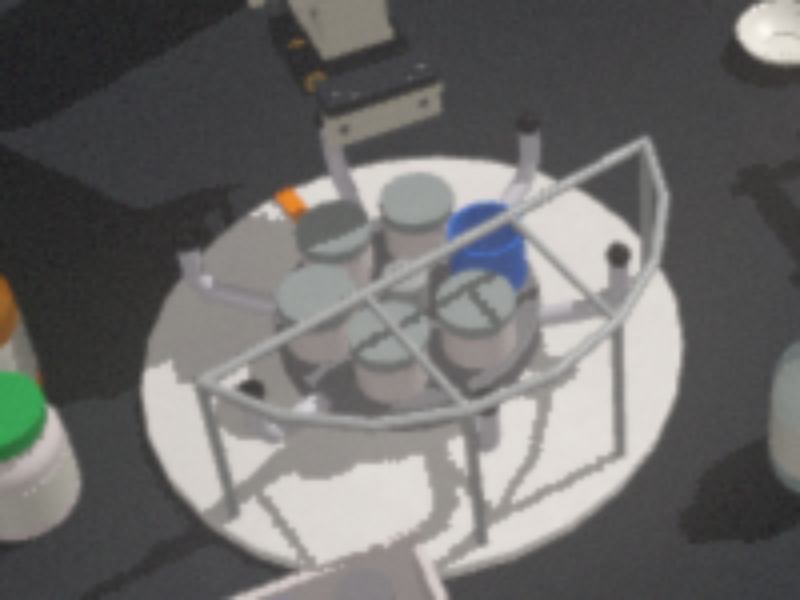

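The wheel turns with the pushed spoke, whose end is at (325,130) in the crop. The blue cup has moved to (487,235) and I keep pushing.

Call:
arm_command --commands '[{"tx": 0.049,"ty": 0.002,"tz": 0,"twist": -0.027},{"tx": 0.099,"ty": 0.002,"tz": 0,"twist": -0.054},{"tx": 0.149,"ty": -0.003,"tz": 0,"twist": -0.082},{"tx": 0.198,"ty": -0.012,"tz": 0,"twist": -0.11},{"tx": 0.246,"ty": -0.025,"tz": 0,"twist": -0.138},{"tx": 0.293,"ty": -0.042,"tz": 0,"twist": -0.165},{"tx": 0.32,"ty": -0.055,"tz": 0,"twist": -0.182},{"tx": 0.31,"ty": -0.053,"tz": 0,"twist": -0.182}]'

```text
t: 4.92
eef_pos: [0.4826, -0.2613, 0.0897]
ee_rot: [-3.141, -0.001, -0.965]
force: [-0.5, -0.9, 0.4]
width: 0.0003
gripper_force: 0.0
```

```bash
python3 -c "
from plan import *
plan([133,136])"
```

```text
[ 0.48263362 -0.26131974  0.0896808 ] -55.26649788073415 0.00027099951982219924 [-0.52734218 -0.94017962  0.38235616] 4.9167 ang -152.66521595977
133 "tx":-0.493,"ty":-0.482,"twist":0.415
136 "tx":-0.488,"ty":-0.453,"twist":0.399
```

Call:
arm_command --commands '[{"tx": -0.04,"ty": 0,"tz": -0.1,"twist": 0},{"tx": -0.05,"ty": -0.03,"tz": -0.25,"twist": 0.03},{"tx": -0.1,"ty": -0.08,"tz": -0.35,"twist": 0.065},{"tx": -0.18,"ty": -0.16,"tz": -0.35,"twist": 0.1},{"tx": -0.27,"ty": -0.25,"tz": -0.35,"twist": 0.135},{"tx": -0.36,"ty": -0.34,"tz": -0.35,"twist": 0.17},{"tx": -0.44,"ty": -0.42,"tz": -0.35,"twist": 0.205},{"tx": -0.49,"ty": -0.465,"tz": -0.35,"twist": 0.24}]'

```text
t: 5.58
eef_pos: [0.5078, -0.0906, 0.1773]
ee_rot: [-3.14, 0.001, -1.726]
force: [0.8, 0.2, -0.4]
width: 0.0006
gripper_force: 0.0
```

```bash
python3 -c "
from plan import *
plan([134])
print(atz('wrist',(0,0),.1))
for q,z in dict(blue_cup=.095,spoke_end=.113,bay=.095).items():
  for c in('wrist','scene'):
    grab_frame(c)
    for r in spot_point(q,c)[:5]: print(q,c,r['score'],r['uv'],atz(c,r['uv'],z))
"
```

```text
[ 0.50781989 -0.09057393  0.17734021] -98.89539721086268 0.0005902102365848582 [ 0.77820523  0.16446848 -0.40976155] 5.5833 ang 133.82267884793433
134 "tx":0.009,"ty":-0.009,"twist":0.167
[ 0.64679637 -0.25135213  0.1       ]
blue_cup wrist 0.85 [170.1, 158.0] [ 0.57350339 -0.14600708  0.095     ]
blue_cup scene 0.63 [235.9, 251.6] [ 0.58368645 -0.14083808  0.095     ]
spoke_end wrist 0.87 [317.1, 160.4] [ 0.47703794 -0.13237575  0.113     ]
spoke_end scene 0.72 [226.5, 220.2] [ 0.46998515 -0.12499279  0.113     ]
spoke_end scene 0.46 [417.8, 217.8] [0.69919884 0.37209316 0.113     ]
bay wrist 0.67 [184.0, 62.2] [ 0.55010192 -0.20285014  0.095     ]
bay scene 0.76 [205.5, 252.7] [ 0.55183776 -0.21686507  0.095     ]
bay scene 0.6 [317.7, 213.9] [0.54134374 0.13543071 0.095     ]
```

Call:
arm_command --commands '[{"tx": 0.005,"ty": -0.005,"tz": 0,"twist": 0.035},{"tx": 0.009,"ty": -0.009,"tz": 0.06,"twist": 0.07},{"tx": 0.009,"ty": -0.009,"tz": 0.13,"twist": 0.105},{"tx": 0.009,"ty": -0.009,"tz": 0.2,"twist": 0.14},{"tx": 0.009,"ty": -0.009,"tz": 0.27,"twist": 0.167},{"tx": 0.009,"ty": -0.009,"tz": 0.33,"twist": 0.167},{"tx": 0.009,"ty": -0.009,"tz": 0.35,"twist": 0.167},{"tx": 0.009,"ty": -0.009,"tz": 0.35,"twist": 0.167}]'

```text
t: 6.85
eef_pos: [0.5089, -0.0961, 0.0878]
ee_rot: [3.14, -0.002, -2.243]
force: [-0.9, -0.2, -0.9]
width: 0.0004
gripper_force: 0.0
```

```bash
python3 -c "
from plan import *
plan([139,144,149,154,159,164,169,174])"
```

```text
[ 0.50885504 -0.0960506   0.08782221] -128.50617776620277 0.00040065907110869135 [-0.90304372 -0.16302896 -0.85874581] 6.85 ang 135.0559963646578
139 "tx":0.039,"ty":0.009,"twist":-0.025
144 "tx":0.088,"ty":0.009,"twist":-0.053
149 "tx":0.138,"ty":0.005,"twist":-0.081
154 "tx":0.187,"ty":-0.004,"twist":-0.108
159 "tx":0.236,"ty":-0.017,"twist":-0.136
164 "tx":0.282,"ty":-0.034,"twist":-0.164
169 "tx":0.328,"ty":-0.055,"twist":-0.192
174 "tx":0.371,"ty":-0.080,"twist":-0.219
```

Call:
arm_command --commands '[{"tx": 0.039,"ty": 0.009,"tz": 0,"twist": -0.025},{"tx": 0.088,"ty": 0.009,"tz": 0,"twist": -0.053},{"tx": 0.138,"ty": 0.005,"tz": 0,"twist": -0.081},{"tx": 0.187,"ty": -0.004,"tz": 0,"twist": -0.108},{"tx": 0.236,"ty": -0.017,"tz": 0,"twist": -0.136},{"tx": 0.282,"ty": -0.034,"tz": 0,"twist": -0.164},{"tx": 0.328,"ty": -0.055,"tz": 0,"twist": -0.192},{"tx": 0.371,"ty": -0.08,"tz": 0,"twist": -0.219}]'

```text
t: 7.52
eef_pos: [0.4681, -0.1811, 0.0903]
ee_rot: [-3.14, 0.0, -1.55]
force: [0.9, 2.2, -1.9]
width: 0.0004
gripper_force: 0.8
```

```bash
python3 -c "
from plan import *
plan([179,184,189,194,199,204,207,209,212,215])"
```

```text
[ 0.46806454 -0.18111396  0.09027642] -88.80687419086084 0.00042611688834153394 [ 0.879217    2.20081467 -1.85336035] 7.5167 ang 173.97059974897033
179 "tx":0.049,"ty":0.009,"twist":-0.027
184 "tx":0.099,"ty":0.009,"twist":-0.054
189 "tx":0.149,"ty":0.004,"twist":-0.082
194 "tx":0.198,"ty":-0.005,"twist":-0.110
199 "tx":0.246,"ty":-0.018,"twist":-0.138
204 "tx":0.293,"ty":-0.035,"twist":-0.166
207 "tx":0.320,"ty":-0.047,"twist":-0.182
209 "tx":0.338,"ty":-0.056,"twist":-0.193
212 "tx":0.364,"ty":-0.071,"twist":-0.210
215 "tx":0.390,"ty":-0.087,"twist":-0.227
```

Go to 207° and look from there.

Call:
arm_command --commands '[{"tx": 0.049,"ty": 0.009,"tz": 0,"twist": -0.027},{"tx": 0.099,"ty": 0.009,"tz": 0,"twist": -0.054},{"tx": 0.149,"ty": 0.004,"tz": 0,"twist": -0.082},{"tx": 0.198,"ty": -0.005,"tz": 0,"twist": -0.11},{"tx": 0.246,"ty": -0.018,"tz": 0,"twist": -0.138},{"tx": 0.293,"ty": -0.035,"tz": 0,"twist": -0.166},{"tx": 0.32,"ty": -0.047,"tz": 0,"twist": -0.182},{"tx": 0.32,"ty": -0.047,"tz": 0,"twist": -0.182}]'

```text
t: 8.18
eef_pos: [0.4818, -0.2618, 0.0901]
ee_rot: [-3.141, -0.002, -0.981]
force: [1.0, 0.2, -1.1]
width: 0.0008
gripper_force: 0.0
```

```bash
cat > look.py <<'E'
from plan import *
import sys
np.set_printoptions(precision=4,suppress=True)
plan([209,211,213,215,217])
for c in('scene','side'):
    save(c,sys.argv[1]+c+'.png')
    for q,z in dict(blue_cup=.095,bay=.095,axis=0,guard=.14,spoke_end=.113).items():
        for r in spot_point(q,c)[:2]: print(q,c,round(r['score'],2),np.round(r['uv'],1),atz(c,r['uv'],z))
ims=[]
for c,(x0,y0,x1,y1) in(('scene',(160,205,310,335)),('side',(215,140,325,235))):
    im=cv2.imread('pics/'+sys.argv[1]+c+'.png')[y0:y1,x0:x1]
    ims.append(cv2.resize(im,(400,400*im.shape[0]//im.shape[1]))[:345])
n=min(i.shape[0] for i in ims)
cv2.imwrite('pics/'+sys.argv[1]+'.png',np.hstack([i[:n] for i in ims]))
E
python3 look.py e
```

```text
[ 0.4818 -0.2618  0.0901] -56.2228411610323 0.000767291013308296 [ 1.0022  0.242  -1.0942] 8.1833 ang -152.64474945424843
209 "tx":0.016,"ty":0.001,"twist":-0.012
211 "tx":0.036,"ty":0.002,"twist":-0.023
213 "tx":0.056,"ty":0.003,"twist":-0.035
215 "tx":0.076,"ty":0.003,"twist":-0.046
217 "tx":0.096,"ty":0.002,"twist":-0.057
blue_cup scene 0.81 [210.8 253.6] [ 0.5614 -0.2049  0.095 ]
blue_cup scene 0.56 [220.5 289.1] [ 0.6901 -0.2223  0.095 ]
bay scene 0.75 [207.2 249.9] [ 0.5435 -0.2093  0.095 ]
axis scene 0.18 [345.9 205.5] [0.4475 0.3014 0.    ]
guard scene 0.9 [228.8 263.2] [ 0.6577 -0.1844  0.14  ]
spoke_end scene 0.84 [175.6 239.4] [ 0.4849 -0.279   0.113 ]
spoke_end scene 0.51 [231.7 263.1] [ 0.6356 -0.1708  0.113 ]
blue_cup side 0.59 [287.  177.2] [ 0.545  -0.1755  0.095 ]
bay side 0.92 [286.  171.1] [ 0.5548 -0.2173  0.095 ]
bay side 0.51 [246.3 234. ] [0.6155 0.1537 0.095 ]
guard side 0.78 [253.7 162.1] [ 0.6653 -0.1883  0.14  ]
spoke_end side 0.97 [307.9 161.4] [ 0.481  -0.2666  0.113 ]
```

View pics/e.png

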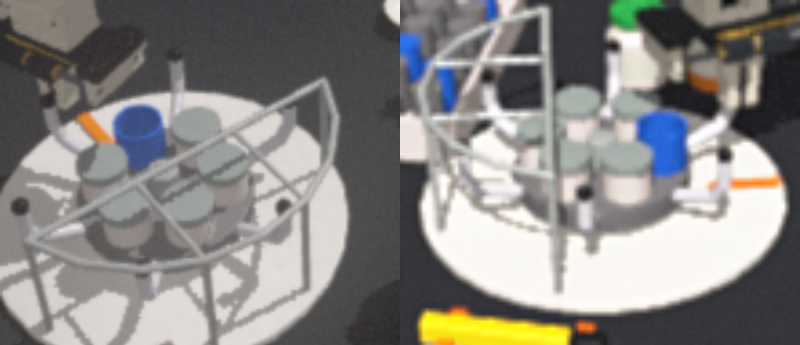

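Both views put the blue cup just short of the pointer line: (138,130) left against the pointer at (95,128), and (662,140) right. I'll fit its angle.

```bash
cat > fit.py <<'E'
from h import *
import sys
from scipy.optimize import minimize
def fit(tag):
    M={}
    for c,(x0,y0,x1,y1) in(('scene',(195,235,240,275)),('side',(270,165,315,192))):
        h=cv2.cvtColor(cv2.imread(f'pics/{tag}{c}.png'),cv2.COLOR_BGR2HSV)
        m=np.zeros(h.shape[:2],np.uint8);k=(h[...,0]>105)&(h[...,0]<130)&(h[...,1]>110)
        m[y0:y1,x0:x1]=k[y0:y1,x0:x1];M[c]=m
    t=np.linspace(0,2*np.pi,40)
    def hull(c,p,z0):
        P=[proj(c,(p[0]+.026*np.cos(a),p[1]+.026*np.sin(a),z)) for a in t for z in(z0,.095)]
        m=np.zeros((420*8,560*8),np.uint8);cv2.fillConvexPoly(m,cv2.convexHull((np.array(P)*8+4).astype(np.int32)),1)
        return cv2.resize(m.astype(np.float32),(560,420),interpolation=cv2.INTER_AREA)
    for cs in(['scene'],['side'],['scene','side']):
        f=lambda p:sum(np.abs(hull(c,p,p[2])-M[c]).sum()/M[c].sum() for c in cs)
        r=minimize(f,[.555,-.205,.06],method='Nelder-Mead',options=dict(initial_simplex=[[.555,-.205,.06],[.565,-.205,.06],[.555,-.195,.06],[.555,-.205,.05]],xatol=3e-4,fatol=1e-3))
        d=r.x[:2]-[.611,-.1955]
        print(cs,r.x,r.fun,'ang',np.degrees(np.arctan2(d[1],d[0]))%360,np.hypot(*d))
fit(sys.argv[1])
E
python3 fit.py e
python3 - <<'E'
from h import *
from scipy.optimize import least_squares
# spoke balls -> axis, wheel angle ; base outline
g=cv2.imread('pics/escene.png');gr=cv2.cvtColor(g,cv2.COLOR_BGR2GRAY).astype(float)
P=[]
for a in[(175,57),(20,208),(283,207),(145,266)]:
    u,v=160+a[0]/2.667,205+a[1]/2.667;u0,v0=int(u)-3,int(v)-3
    w=np.clip(75-gr[v0:v0+7,u0:u0+7],0,None);Y,X=np.mgrid[v0:v0+7,u0:u0+7]
    uv=((w*X).sum()/w.sum(),(w*Y).sum()/w.sum()) if w.sum()>0 else (u,v)
    P.append(atz('scene',uv,.107)[:2]);print((u,v),uv,P[-1])
P=np.array(P);k=np.arange(6)*np.pi/3
def res(p):
    o=[]
    for q in P:
        d=q-p[:2];a=p[2]+k;S=p[:2]+.143*np.c_[np.cos(a),np.sin(a)];i=np.argmin(np.hypot(*(S-q).T));o+=list(S[i]-q)
    return o
for a0 in(25,35,45,5,15):
    r=least_squares(res,[.611,-.1955,np.radians(a0)]);print(r.x[:2],np.degrees(r.x[2])%60,r.cost)
for c in('side',):
    h=cv2.imread('pics/eside.png')
E
```

```text
['scene'] [ 0.5535289  -0.19945354  0.06372171] 0.199755859375 ang 183.9352797586664 0.05760692163240117
['side'] [ 0.54932283 -0.19689613  0.05407955] 0.2717427248677249 ang 181.29672706459968 0.06169296739594615
['scene', 'side'] [ 0.54987934 -0.19843278  0.05807556] 0.5496584614748677 ang 182.74713728979435 0.061190986058430305
(225.61679790026247, 226.37232845894263) (np.float64(224.70500927643783), np.float64(224.90538033395177)) [ 0.48040896 -0.13480266]
(167.49906261717285, 282.9902512185977) (np.float64(166.9180790960452), np.float64(282.41525423728814)) [ 0.62205335 -0.3386811 ]
(266.11173603299585, 282.615298087739) (np.float64(265.36842105263156), np.float64(281.89473684210526)) [ 0.72628424 -0.11603483]
(214.3682039745032, 304.73753280839895) (214.3682039745032, 304.73753280839895) [ 0.73910092 -0.25365877]
[ 0.60956459 -0.19567882] 34.98776380173395 6.27325952765373e-06
[ 0.60956459 -0.19567882] 34.987766110833554 6.273259527605693e-06
[ 0.60956459 -0.19567882] 34.98776792150871 6.273259527654723e-06
[ 0.62507985 -0.1512193 ] 15.821347633875389 0.004002072929042092
[ 0.60956459 -0.19567882] 34.98776580695669 6.27325952760487e-06
```

Call:
arm_command --commands '[{"tx": 0.01,"ty": 0.001,"tz": 0,"twist": -0.006},{"tx": 0.02,"ty": 0.001,"tz": 0,"twist": -0.012},{"tx": 0.03,"ty": 0.002,"tz": 0,"twist": -0.018},{"tx": 0.04,"ty": 0.002,"tz": 0,"twist": -0.024},{"tx": 0.05,"ty": 0.003,"tz": 0,"twist": -0.03},{"tx": 0.06,"ty": 0.003,"tz": 0,"twist": -0.036},{"tx": 0.066,"ty": 0.003,"tz": 0,"twist": -0.04},{"tx": 0.07,"ty": 0.003,"tz": 0,"twist": -0.043}]'

```text
t: 9.45
eef_pos: [0.4897, -0.2758, 0.0889]
ee_rot: [3.141, 0.0, -0.847]
force: [-1.7, 1.8, 1.4]
width: 0.0005
gripper_force: 0.8
```

Call:
arm_command --commands '[{"tx": -0.03,"ty": 0,"tz": 0,"twist": 0},{"tx": -0.06,"ty": 0,"tz": 0,"twist": 0},{"tx": -0.06,"ty": 0,"tz": -0.1,"twist": 0},{"tx": -0.06,"ty": 0,"tz": -0.2,"twist": 0},{"tx": -0.1,"ty": 0,"tz": -0.3,"twist": 0},{"tx": -0.2,"ty": 0,"tz": -0.35,"twist": 0},{"tx": -0.25,"ty": 0,"tz": -0.35,"twist": 0},{"tx": -0.3,"ty": 0,"tz": -0.35,"twist": 0}]'

```text
t: 10.12
eef_pos: [0.4395, -0.2182, 0.1772]
ee_rot: [-3.14, -0.001, -0.848]
force: [0.2, 0.8, -0.8]
width: 0.0008
gripper_force: 0.0
```

```bash
python3 - <<'E'
import sys;sys.argv=['x','f']
exec(open('look.py').read())
s=get_state();print(s['eef_pos'],s['ee_rot'])
im=grab_frame('wrist');C=cal('wrist')
np.savez('pics/f.npz',K=C['camera_matrix'],E=C['extrinsics'])
cv2.imwrite('pics/fw.png',cv2.cvtColor(im,cv2.COLOR_RGB2BGR))
E
python3 fit.py f
```

```text
[ 0.4395 -0.2182  0.1772] -48.587875183306664 0.0008316328054405338 [ 0.2258  0.8025 -0.8349] 10.1167 ang -172.5439915705747
209 "tx":0.259,"ty":-0.009,"twist":0.030
211 "tx":0.279,"ty":-0.005,"twist":0.019
213 "tx":0.298,"ty":-0.001,"twist":0.008
215 "tx":0.318,"ty":0.001,"twist":-0.003
217 "tx":0.338,"ty":0.003,"twist":-0.014
blue_cup scene 0.89 [212.3 250.9] [ 0.5533 -0.198   0.095 ]
blue_cup scene 0.69 [316.1 212.1] [0.532  0.1352 0.095 ]
bay scene 0.25 [324.9 317.1] [ 0.874  -0.0306  0.095 ]
axis scene 0.85 [222.9 290.4] [ 0.6176 -0.1997  0.    ]
guard scene 0.66 [228.7 261.6] [ 0.6524 -0.1828  0.14  ]
spoke_end scene 0.82 [174.8 246.7] [ 0.5121 -0.2885  0.113 ]
blue_cup side 0.62 [287.9 175.2] [ 0.5439 -0.1895  0.095 ]
bay side 0.83 [284.1 169.6] [ 0.5632 -0.2271  0.095 ]
spoke_end side 0.72 [304.1 161.9] [ 0.4943 -0.2611  0.113 ]
[ 0.4402 -0.2195  0.1762] [ 3.1411  0.0005 -0.8486]
['scene'] [ 0.55463306 -0.20685155  0.06553919] 0.2168154761904762 ang 191.38630381928493 0.057498603999741896
['side'] [ 0.55084353 -0.20923154  0.05244129] 0.32618243243243245 ang 192.8582430846021 0.06170377265996769
['scene', 'side'] [ 0.55059281 -0.2061951   0.05844736] 0.6014438545688545 ang 190.04018157476966 0.0613466682583854
```

View pics/fw.png

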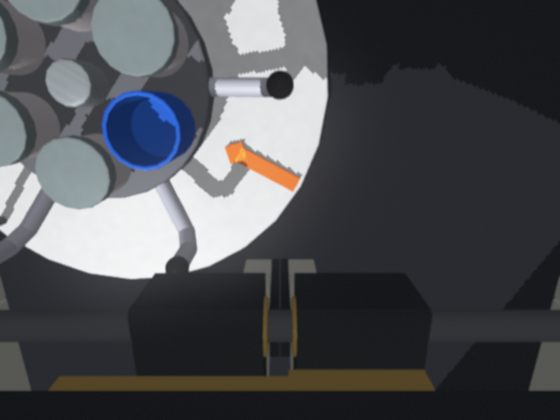

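The wrist view shows the blue mouth centred at (142,131), the arrow from (298,185) to (228,147), and the two spoke ends beside it at (280,85) and (177,266).

```bash
cat > w.py <<'E'
from h import *
import h,sys
def wfit(tag,balls):
    d=np.load(f'pics/{tag}.npz');h._C['wrist']={'camera_matrix':d['K'],'extrinsics':d['E']}
    im=cv2.imread(f'pics/{tag}w.png');H=cv2.cvtColor(im,cv2.COLOR_BGR2HSV)
    m=(H[...,0]>4)&(H[...,0]<20)&(H[...,1]>150)&(H[...,2]>100);m[255:]=0
    v,u=np.nonzero(m);P=np.array([atz('wrist',p,.0135)[:2] for p in zip(u,v)]);c=P.mean(0)
    w,V=np.linalg.eigh(np.cov(P.T));a=V[:,1]*np.sign(V[0,1]);psi=np.arctan2(a[1],a[0])
    b=((H[...,0]>105)&(H[...,0]<130)&(H[...,1]>120)).astype(np.uint8);b[255:]=0
    v,u=np.nonzero(b);pts=np.array([atz('wrist',p,.095)[:2] for p in zip(u,v)])
    print('arrow c',c,'psi',np.degrees(psi))
    A=np.array([.6096,-.1957]);print('psi via axis',np.degrees(np.arctan2(*(A-c)[::-1])))
    for q in balls: 
        p=atz('wrist',q,.107)[:2]-A;print('ball',p+A,np.hypot(*p),np.degrees(np.arctan2(p[1],p[0]))%360)
    return c,a
if __name__=='__main__':
    c,a=wfit('f',[(280,85),(177,266)])
    for uv in[(142,131)]:
        p=atz('wrist',uv,.095)[:2];d=p-c;print('blue',p,'lateral from arrow line (left +)',a[0]*d[1]-a[1]*d[0])
        d=p-[.6096,-.1957];print(np.hypot(*d),np.degrees(np.arctan2(d[1],d[0]))%360)
E
python3 w.py
```

```text
arrow c [ 0.46930908 -0.22684042] psi 13.038423140238562
psi via axis 12.515054988698441
ball [ 0.49993992 -0.28740373] 0.142950719964274 219.90420327791267
ball [ 0.47497349 -0.14946355] 0.14234502612318312 161.0453540792952
blue [ 0.54933898 -0.20648088] lateral from arrow line (left +) 0.0017795589738703876
0.061217787515803763 190.14308040772065
```

Call:
arm_command --commands '[{"tx": 0.1,"ty": 0,"tz": 0,"twist": 0},{"tx": 0.2,"ty": 0,"tz": 0,"twist": 0},{"tx": 0.23,"ty": 0,"tz": 0.05,"twist": 0},{"tx": 0.23,"ty": 0,"tz": 0.15,"twist": 0},{"tx": 0.23,"ty": 0,"tz": 0.25,"twist": 0},{"tx": 0.23,"ty": 0,"tz": 0.34,"twist": 0},{"tx": 0.25,"ty": 0,"tz": 0.345,"twist": 0},{"tx": 0.27,"ty": 0,"tz": 0.345,"twist": 0}]'

```text
t: 11.43
eef_pos: [0.4843, -0.2701, 0.0895]
ee_rot: [3.14, 0.002, -0.848]
force: [0.2, 0.3, 0.4]
width: 0.0009
gripper_force: 0.0
```

Call:
arm_command --commands '[{"tx": 0.01,"ty": 0,"tz": 0,"twist": 0},{"tx": 0.02,"ty": 0,"tz": 0,"twist": 0},{"tx": 0.03,"ty": 0,"tz": 0,"twist": 0},{"tx": 0.036,"ty": 0,"tz": 0,"twist": 0},{"tx": 0.042,"ty": 0,"tz": 0,"twist": 0},{"tx": 0.047,"ty": 0,"tz": 0,"twist": 0},{"tx": 0.052,"ty": 0,"tz": 0,"twist": 0},{"tx": 0.052,"ty": 0,"tz": 0,"twist": 0}]'

```text
t: 12.1
eef_pos: [0.4935, -0.2798, 0.0905]
ee_rot: [-3.142, -0.0, -0.848]
force: [-0.2, 0.2, 1.0]
width: 0.0001
gripper_force: 0.4
```

Call:
arm_command --commands '[{"tx": -0.03,"ty": 0,"tz": 0,"twist": 0},{"tx": -0.06,"ty": 0,"tz": 0,"twist": 0},{"tx": -0.06,"ty": 0,"tz": -0.1,"twist": 0},{"tx": -0.06,"ty": 0,"tz": -0.2,"twist": 0},{"tx": -0.15,"ty": 0,"tz": -0.3,"twist": 0},{"tx": -0.25,"ty": 0,"tz": -0.35,"twist": 0},{"tx": -0.3,"ty": 0,"tz": -0.35,"twist": 0},{"tx": -0.3,"ty": 0,"tz": -0.35,"twist": 0}]'

```text
t: 12.77
eef_pos: [0.4422, -0.2216, 0.1787]
ee_rot: [-3.139, -0.001, -0.847]
force: [0.4, 0.4, -0.7]
width: 0.0008
gripper_force: 0.0
```

Run:
```python
from w import *
print(get_state()['t'],get_state()['eef_pos'])
im=grab_frame('wrist');C=cal('wrist')
np.savez('pics/g.npz',K=C['camera_matrix'],E=C['extrinsics'])
cv2.imwrite('pics/gw.png',cv2.cvtColor(im,cv2.COLOR_RGB2BGR))
print(spot_point('blue_cup','wrist'),spot_point('spoke_end','wrist'))
wfit('g',[])
```

```text
12.7667 [ 0.44224289 -0.22164094  0.17870987]
[{'uv': [143.1, 133.9], 'score': 0.93}, {'uv': [147.0, 133.4], 'score': 0.42}] [{'uv': [276.5, 81.3], 'score': 0.6}]
arrow c [ 0.46983755 -0.22779159] psi 13.012563944706937
psi via axis 12.931826397673639
```

View pics/gw.png

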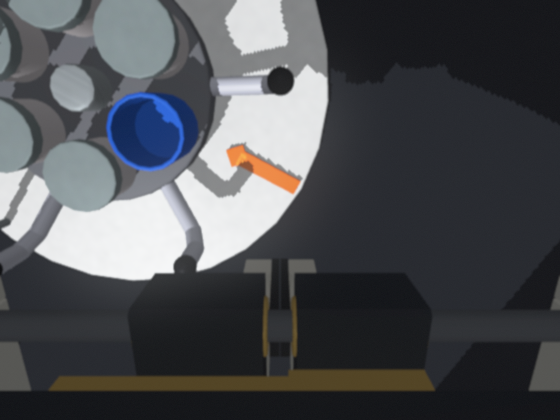

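The mouth is now at (146,131), with spoke ends at (281,81) and (185,265).

Run:
```python
from w import *
c,a=wfit('g',[(281,81),(185,265)])
p=atz('wrist',(146,131),.095)[:2];d=p-c;print(p,a[0]*d[1]-a[1]*d[0]);d=p-[.6096,-.1957];print(np.hypot(*d),np.degrees(np.arctan2(d[1],d[0]))%360)
np.set_printoptions(precision=4,suppress=True)
# probe in existing pictures: yellow handle edges
for f,cam,(x0,y0,x1,y1) in(('fscene','scene',(330,190,370,235)),('fside','side',(215,220,275,245))):
    H=cv2.cvtColor(cv2.imread(f'pics/{f}.png'),cv2.COLOR_BGR2HSV)
    m=(H[...,0]>20)&(H[...,0]<33)&(H[...,1]>150)&(H[...,2]>120)
    v,u=np.nonzero(m[y0:y1,x0:x1]);P=np.array([atz(cam,(q+x0,r+y0),.14)[:2] for q,r in zip(u,v)])
    w,V=np.linalg.eigh(np.cov(P.T));print(cam,len(P),P.mean(0),V[:,1],P.min(0),P.max(0))
```

```text
arrow c [ 0.46983755 -0.22779159] psi 13.012563944706937
psi via axis 12.931826397673639
ball [ 0.5041256  -0.29231579] 0.14303656385166438 222.49004995481303
ball [ 0.47384658 -0.15552471] 0.14157346432715626 163.5142451299995
[ 0.55079584 -0.21023987] -0.0011279400489315576
0.06057505639031233 193.88834606559882
scene 253 [0.6211 0.192 ] [-0.9972  0.0748] [0.5536 0.1775] [0.684 0.207]
side 379 [0.6162 0.2   ] [-0.9965  0.0832] [0.5598 0.1781] [0.6781 0.2217]
```

Call:
arm_command --commands '[{"tx": -0.05,"ty": -0.06,"tz": -0.1,"twist": -0.033},{"tx": -0.1,"ty": -0.14,"tz": -0.2,"twist": -0.066},{"tx": -0.16,"ty": -0.24,"tz": -0.28,"twist": -0.1},{"tx": -0.22,"ty": -0.36,"tz": -0.33,"twist": -0.135},{"tx": -0.29,"ty": -0.48,"tz": -0.33,"twist": -0.17},{"tx": -0.36,"ty": -0.6,"tz": -0.33,"twist": -0.205},{"tx": -0.43,"ty": -0.71,"tz": -0.33,"twist": -0.244},{"tx": -0.5,"ty": -0.82,"tz": -0.33,"twist": -0.244}]' --claw 0.6

```text
t: 13.58
eef_pos: [0.5156, 0.0074, 0.2593]
ee_rot: [3.141, 0.001, -0.074]
force: [0.8, -0.0, -0.4]
width: 0.0482
gripper_force: 0.0
```

Call:
arm_command --commands '[{"tx": 0.03,"ty": -0.12,"tz": 0,"twist": 0},{"tx": 0.06,"ty": -0.24,"tz": 0,"twist": 0},{"tx": 0.09,"ty": -0.36,"tz": 0,"twist": 0},{"tx": 0.12,"ty": -0.48,"tz": 0,"twist": 0},{"tx": 0.15,"ty": -0.6,"tz": 0,"twist": 0},{"tx": 0.17,"ty": -0.7,"tz": 0,"twist": 0},{"tx": 0.174,"ty": -0.77,"tz": 0,"twist": 0},{"tx": 0.174,"ty": -0.77,"tz": 0,"twist": 0}]'

```text
t: 14.25
eef_pos: [0.5747, 0.1968, 0.2582]
ee_rot: [3.14, 0.002, -0.08]
force: [0.0, -0.2, -0.3]
width: 0.0525
gripper_force: 0.0
```

Run:
```python
from h import *
np.set_printoptions(precision=4,suppress=True)
s=get_state();print(s['t'],s['eef_pos'],s['ee_rot'],s['width'],s['q'])
im=grab_frame('wrist');C=cal('wrist')
np.savez('pics/p.npz',K=C['camera_matrix'],E=C['extrinsics'])
cv2.imwrite('pics/pw.png',cv2.cvtColor(im,cv2.COLOR_RGB2BGR))
for q,z in dict(probe_grip=.135,probe_tip=.03,rest_seat=.135).items():
    for r in spot_point(q,'wrist')[:2]: print(q,r['score'],r['uv'],atz('wrist',r['uv'],z))
H=cv2.cvtColor(im,cv2.COLOR_RGB2HSV)
m=((H[...,0]>20)&(H[...,0]<33)&(H[...,1]>150)&(H[...,2]>90)).astype(np.uint8)
n,l,st,_=cv2.connectedComponentsWithStats(m);i=1+np.argmax(st[1:,4]);v,u=np.nonzero(l==i);print(st[i])
P=np.array([atz('wrist',p,.145)[:2] for p in zip(u,v)],np.float32);print(cv2.minAreaRect(P))
```

```text
14.25 [0.5747 0.1968 0.2582] [ 3.14    0.002  -0.0801] 0.05252697340908719 [ 0.6511  0.2316 -0.0936 -0.0002 -1.2482  0.8396]
probe_grip 0.78 [278.1, 166.8] [0.6053 0.1945 0.135 ]
probe_tip 0.79 [206.8, 42.9] [0.7143 0.2565 0.03  ]
probe_tip 0.62 [230.2, 363.9] [0.3281 0.281  0.03  ]
rest_seat 0.9 [276.9, 168.7] [0.6039 0.1956 0.135 ]
[ 265   72   26  154 2856]
((0.6170778870582581, 0.1932743340730667), (0.015002205036580563, 0.11557436734437943), 87.5535659790039)
```

View pics/pw.png

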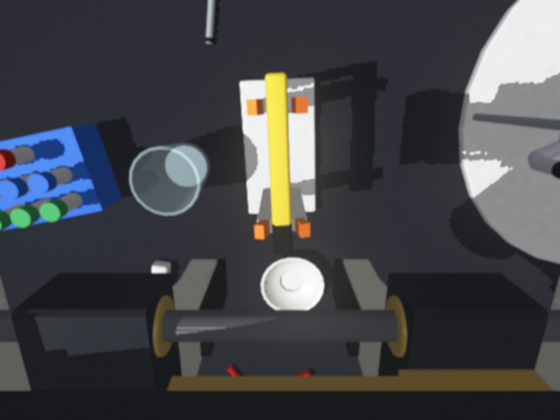

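The handle runs from (276,75) to (283,250), stem end at the top away from the robot, sitting between the orange cheeks. Its centre is about (0.605, 0.194).

Call:
arm_command --commands '[{"tx": 0.07,"ty": 0,"tz": 0.05,"twist": -0.006},{"tx": 0.12,"ty": 0.002,"tz": 0.15,"twist": -0.012},{"tx": 0.122,"ty": 0.002,"tz": 0.28,"twist": -0.012},{"tx": 0.122,"ty": 0.002,"tz": 0.4,"twist": -0.012},{"tx": 0.122,"ty": 0.002,"tz": 0.5,"twist": -0.012},{"tx": 0.122,"ty": 0.002,"tz": 0.55,"twist": -0.012},{"tx": 0.122,"ty": 0.002,"tz": 0.569,"twist": -0.012},{"tx": 0.122,"ty": 0.002,"tz": 0.569,"twist": -0.012}]'

```text
t: 15.12
eef_pos: [0.6039, 0.19, 0.1172]
ee_rot: [3.14, 0.001, -0.045]
force: [0.7, -0.1, 1.2]
width: 0.0529
gripper_force: 0.0
```

Call:
arm_command --commands '[{"tx": 0,"ty": 0,"tz": 0,"twist": 0},{"tx": 0,"ty": 0,"tz": 0,"twist": 0},{"tx": 0,"ty": 0,"tz": 0,"twist": 0},{"tx": 0,"ty": 0,"tz": 0,"twist": 0},{"tx": 0,"ty": 0,"tz": 0,"twist": 0},{"tx": 0,"ty": 0,"tz": 0,"twist": 0},{"tx": 0,"ty": 0,"tz": 0,"twist": 0},{"tx": 0,"ty": 0,"tz": 0,"twist": 0}]' --claw 0 --grip_force 30

```text
t: 15.78
eef_pos: [0.6046, 0.1916, 0.1185]
ee_rot: [-3.141, -0.001, -0.044]
force: [-0.4, 0.5, 3.5]
width: 0.0154
gripper_force: 30.0
```

```bash
python3 -c "
from station import *
s=get_state();print(s['t'],s['eef_pos'],s['ee_rot'],s['width'],s['gripper_force'],s['force'])"
```

```text
15.7833 [0.60456277 0.19155559 0.11852665] [-3.14121085e+00 -6.53241323e-04 -4.37090419e-02] 0.015414863609323577 30.0003719329834 [-0.42078622  0.49945956  3.5421472 ]
```

Call:
arm_command --commands '[{"tx": 0,"ty": 0,"tz": -0.04,"twist": 0},{"tx": 0,"ty": 0,"tz": -0.1,"twist": 0},{"tx": 0,"ty": 0,"tz": -0.18,"twist": 0},{"tx": 0,"ty": 0,"tz": -0.28,"twist": 0},{"tx": 0,"ty": 0,"tz": -0.38,"twist": 0},{"tx": 0,"ty": 0,"tz": -0.48,"twist": 0},{"tx": 0,"ty": 0,"tz": -0.56,"twist": 0},{"tx": 0,"ty": 0,"tz": -0.58,"twist": 0}]'

```text
t: 16.45
eef_pos: [0.6057, 0.1916, 0.2678]
ee_rot: [-3.139, -0.005, -0.044]
force: [0.5, -0.9, -0.5]
width: 0.0159
gripper_force: 30.0
```

```bash
cat > tip.py <<'E'
from h import *
import sys
np.set_printoptions(precision=4,suppress=True)
s=get_state();p=s['eef_pos'];y=s['ee_rot'][2]
print(s['t'],p,s['ee_rot'],s['width'],s['gripper_force'],s['force'])
zt=p[2]+.019-.105
pr=p+[.065*np.cos(y),.065*np.sin(y),zt-p[2]];print('nominal tip',pr)
for c in('scene','side'):
    save(c,sys.argv[1]+c+'.png')
    for r in spot_point('probe_tip',c)[:3]+spot_point('probe_grip',c)[:2]: print(c,r['score'],r['uv'],atz(c,r['uv'],zt))
    print(proj(c,pr))
E
python3 tip.py t1
```

```text
16.45 [0.6057 0.1916 0.2678] [-3.1392 -0.0051 -0.0437] 0.015861199638909328 29.99950736761093 [ 0.5285 -0.9445 -0.4743]
nominal tip [0.6706 0.1887 0.1818]
scene 0.76 [384.7, 258.0] [0.8405 0.1448 0.1818]
scene 0.74 [360.6, 214.3] [0.6806 0.1827 0.1818]
scene 0.66 [324.2, 182.3] [0.513  0.168  0.1818]
scene 0.73 [410.1, 278.5] [0.9178 0.1581 0.1818]
scene 0.69 [299.8, 182.5] [0.4826 0.1039 0.1818]
[360.4297 211.4878]
side 0.92 [219.5, 219.0] [0.6712 0.2053 0.1818]
side 0.9 [328.0, 367.8] [0.3586 0.6001 0.1818]
side 0.75 [247.2, 295.7] [0.5369 0.4581 0.1818]
side 0.91 [316.0, 322.1] [0.3878 0.5048 0.1818]
side 0.72 [241.6, 183.4] [0.6552 0.0216 0.1818]
[221.4451 215.3711]
```

Call:
arm_command --commands '[{"tx": -0.02,"ty": 0.06,"tz": 0,"twist": 0},{"tx": -0.05,"ty": 0.16,"tz": 0,"twist": 0},{"tx": -0.08,"ty": 0.28,"tz": 0,"twist": 0},{"tx": -0.11,"ty": 0.41,"tz": 0,"twist": 0},{"tx": -0.14,"ty": 0.54,"tz": 0,"twist": 0},{"tx": -0.17,"ty": 0.67,"tz": 0,"twist": 0},{"tx": -0.2,"ty": 0.79,"tz": 0,"twist": 0},{"tx": -0.23,"ty": 0.9,"tz": 0,"twist": 0}]'

```text
t: 17.42
eef_pos: [0.5355, -0.033, 0.2622]
ee_rot: [3.141, 0.001, -0.044]
force: [-0.3, -0.2, -1.0]
width: 0.0163
gripper_force: 30.0
```

Call:
arm_command --commands '[{"tx": -0.03,"ty": 0.11,"tz": 0,"twist": 0},{"tx": -0.06,"ty": 0.22,"tz": 0,"twist": 0},{"tx": -0.09,"ty": 0.34,"tz": 0,"twist": 0},{"tx": -0.12,"ty": 0.46,"tz": 0,"twist": 0},{"tx": -0.15,"ty": 0.57,"tz": 0,"twist": 0},{"tx": -0.17,"ty": 0.66,"tz": 0,"twist": 0},{"tx": -0.18,"ty": 0.713,"tz": 0,"twist": 0},{"tx": -0.18,"ty": 0.713,"tz": 0,"twist": 0}]'

```text
t: 18.08
eef_pos: [0.4825, -0.2093, 0.2621]
ee_rot: [3.141, 0.002, -0.047]
force: [-0.5, -0.1, -0.6]
width: 0.0158
gripper_force: 30.0
```

```bash
python3 tip.py t2
python3 - <<'E'
from h import *
im=cv2.cvtColor(grab_frame('wrist'),cv2.COLOR_RGB2BGR);a=cv2.resize(im,(400,300))
b=cv2.imread('pics/t2scene.png')[190:310,150:310];c=cv2.imread('pics/t2side.png')[120:240,215:375]
cv2.imwrite('pics/t2.png',np.vstack([np.hstack([cv2.resize(b,(400,300)),cv2.resize(c,(400,300))]),np.hstack([a,a*0])]))
E
```

```text
18.0833 [ 0.4825 -0.2093  0.2621] [ 3.1414  0.002  -0.0467] 0.01583086470188759 29.999137222766876 [-0.5167 -0.0595 -0.5788]
nominal tip [ 0.5475 -0.2123  0.1761]
scene 0.86 [199.7, 231.2] [ 0.5519 -0.2224  0.1761]
scene 0.69 [383.4, 260.1] [0.8407 0.1419 0.1761]
scene 0.55 [375.9, 178.0] [0.5546 0.3196 0.1761]
scene 0.84 [356.3, 192.0] [0.5871 0.2305 0.1761]
scene 0.82 [192.1, 182.9] [ 0.3373 -0.1792  0.1761]
[202.8959 229.0327]
side 0.89 [288.6, 151.8] [ 0.5442 -0.2122  0.1761]
side 0.6 [204.3, 281.1] [0.6427 0.4254 0.1761]
side 0.58 [353.6, 303.3] [0.3153 0.441  0.1761]
side 0.83 [315.5, 323.8] [0.3886 0.5045 0.1761]
side 0.62 [367.8, 290.3] [0.2856 0.4003 0.1761]
[287.6907 151.7226]
```

View pics/t2.png

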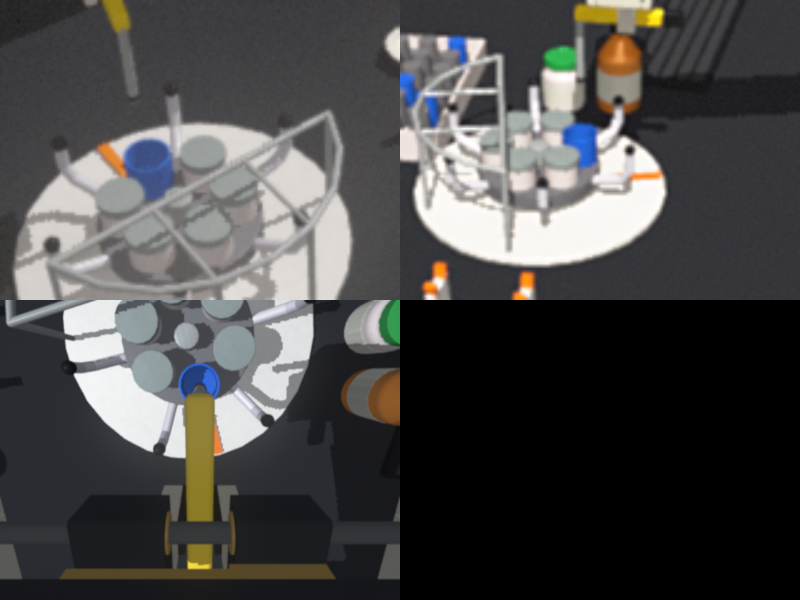

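The probe is held level. Its tip is at scene crop (132,96) and above the cup in the wrist view at (199,385). The projections agree with the nominal tip pose, so I descend with a small correction.

Call:
arm_command --commands '[{"tx": 0.014,"ty": -0.01,"tz": 0,"twist": 0},{"tx": 0.014,"ty": -0.01,"tz": 0.08,"twist": 0},{"tx": 0.014,"ty": -0.01,"tz": 0.16,"twist": 0},{"tx": 0.014,"ty": -0.01,"tz": 0.24,"twist": 0},{"tx": 0.014,"ty": -0.01,"tz": 0.31,"twist": 0},{"tx": 0.014,"ty": -0.01,"tz": 0.36,"twist": 0},{"tx": 0.014,"ty": -0.01,"tz": 0.39,"twist": 0},{"tx": 0.014,"ty": -0.01,"tz": 0.405,"twist": 0}]'

```text
t: 19.1
eef_pos: [0.4877, -0.2043, 0.1608]
ee_rot: [-3.142, 0.002, -0.043]
force: [0.1, 0.3, -0.6]
width: 0.0156
gripper_force: 30.0
```

```bash
python3 tip.py t3
python3 - <<'E'
from h import *
cv2.imwrite('pics/t3w.png',cv2.cvtColor(grab_frame('wrist'),cv2.COLOR_RGB2BGR))
b=cv2.imread('pics/t3scene.png')[210:290,160:260];c=cv2.imread('pics/t3side.png')[130:210,245:345];w=cv2.imread('pics/t3w.png')
cv2.imwrite('pics/t3.png',np.vstack([np.hstack([cv2.resize(b,(400,320)),cv2.resize(c,(400,320))]),np.hstack([cv2.resize(w,(373,280)),cv2.resize(w[90:210,190:370],(427,280))])]))
E
```

```text
19.1 [ 0.4877 -0.2043  0.1608] [-3.1415  0.0015 -0.0434] 0.01558674570768533 29.999472498893738 [ 0.0573  0.2835 -0.5973]
nominal tip [ 0.5526 -0.2071  0.0748]
scene 0.76 [381.9, 258.1] [0.7589 0.2134 0.0748]
scene 0.63 [376.0, 178.1] [0.4427 0.4142 0.0748]
scene 0.54 [206.8, 256.9] [ 0.5486 -0.2146  0.0748]
scene 0.85 [199.8, 217.8] [ 0.3808 -0.1825  0.0748]
scene 0.72 [411.8, 278.0] [0.8507 0.2406 0.0748]
[209.8781 256.9882]
side 0.59 [356.0, 303.9] [0.3016 0.3512 0.0748]
side 0.56 [327.2, 367.8] [0.3589 0.5302 0.0748]
side 0.52 [285.2, 178.2] [ 0.5555 -0.201   0.0748]
side 0.84 [305.2, 153.4] [ 0.5046 -0.4006  0.0748]
side 0.8 [369.9, 288.4] [0.2677 0.2959 0.0748]
[286.2291 177.3976]
```

View pics/t3.png

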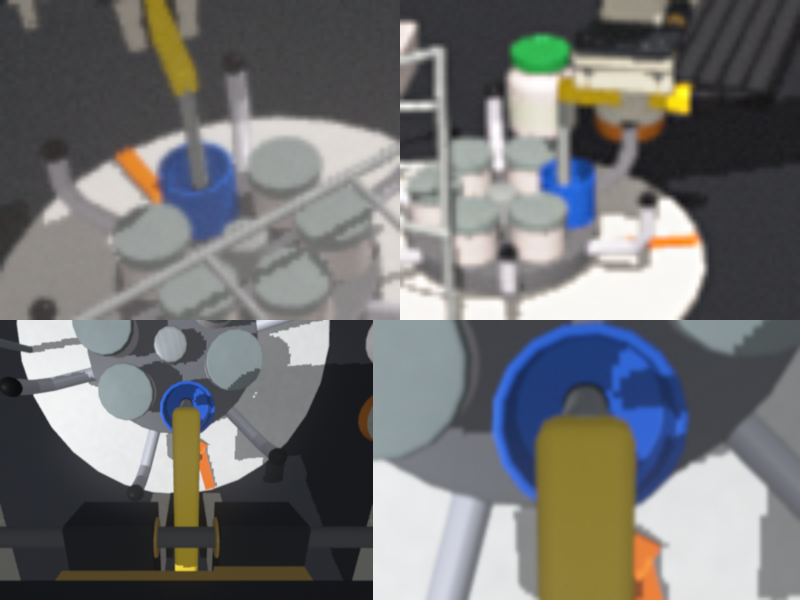

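The stem stands inside the blue cup, clear of the rim in all views, with no contact force. I hold it there.

Call:
arm_command --commands '[{"tx": 0,"ty": 0,"tz": 0,"twist": 0},{"tx": 0,"ty": 0,"tz": 0,"twist": 0},{"tx": 0,"ty": 0,"tz": 0,"twist": 0},{"tx": 0,"ty": 0,"tz": 0,"twist": 0},{"tx": 0,"ty": 0,"tz": 0,"twist": 0},{"tx": 0,"ty": 0,"tz": 0,"twist": 0},{"tx": 0,"ty": 0,"tz": 0,"twist": 0},{"tx": 0,"ty": 0,"tz": 0,"twist": 0}]'

```text
t: 20.12
eef_pos: [0.4878, -0.2047, 0.1618]
ee_rot: [3.142, 0.0, -0.044]
force: [-0.8, -0.3, -0.2]
width: 0.016
gripper_force: 30.0
```

Call:
arm_command --commands '[{"tx": 0,"ty": 0,"tz": 0,"twist": 0},{"tx": 0,"ty": 0,"tz": 0,"twist": 0},{"tx": 0,"ty": 0,"tz": 0,"twist": 0},{"tx": 0,"ty": 0,"tz": 0,"twist": 0},{"tx": 0,"ty": 0,"tz": 0,"twist": 0},{"tx": 0,"ty": 0,"tz": 0,"twist": 0},{"tx": 0,"ty": 0,"tz": 0,"twist": 0},{"tx": 0,"ty": 0,"tz": 0,"twist": 0}]'

```text
t: 20.78
eef_pos: [0.4878, -0.2047, 0.1618]
ee_rot: [-3.142, -0.0, -0.044]
force: [-0.2, 0.0, -0.7]
width: 0.0158
gripper_force: 30.0
```

Call:
arm_command --commands '[{"tx": 0,"ty": 0,"tz": -0.05,"twist": 0},{"tx": 0,"ty": 0,"tz": -0.12,"twist": 0},{"tx": 0,"ty": 0,"tz": -0.2,"twist": 0},{"tx": 0,"ty": 0,"tz": -0.28,"twist": 0},{"tx": 0,"ty": 0,"tz": -0.35,"twist": 0},{"tx": 0,"ty": 0,"tz": -0.405,"twist": 0},{"tx": 0,"ty": 0,"tz": -0.42,"twist": 0},{"tx": 0,"ty": 0,"tz": -0.42,"twist": 0}]'

```text
t: 21.45
eef_pos: [0.4883, -0.2048, 0.2677]
ee_rot: [3.142, -0.002, -0.044]
force: [-0.7, 0.7, -1.4]
width: 0.0159
gripper_force: 30.0
```

Call:
arm_command --commands '[{"tx": 0.02,"ty": -0.06,"tz": 0,"twist": 0},{"tx": 0.05,"ty": -0.16,"tz": 0,"twist": 0},{"tx": 0.08,"ty": -0.28,"tz": 0,"twist": 0},{"tx": 0.11,"ty": -0.41,"tz": 0,"twist": 0},{"tx": 0.14,"ty": -0.54,"tz": 0,"twist": 0},{"tx": 0.17,"ty": -0.67,"tz": 0,"twist": 0},{"tx": 0.2,"ty": -0.79,"tz": 0,"twist": 0},{"tx": 0.22,"ty": -0.9,"tz": 0,"twist": 0}]'

```text
t: 22.12
eef_pos: [0.5525, 0.0195, 0.2652]
ee_rot: [3.141, 0.002, -0.044]
force: [0.5, -0.6, -0.3]
width: 0.0155
gripper_force: 30.0
```

Run:
```python
from h import *
s=get_state();p=s['eef_pos'];y=s['ee_rot'][2];print(s['t'],p,s['ee_rot'],s['width'])
d=np.array([.6046,.1918])-p[:2];print((d@[np.cos(y),np.sin(y)])/.25,(d@[np.sin(y),-np.cos(y)])/.25)
# rest axis from cheeks in pw.png
D=np.load('pics/p.npz');import h;h._C['wrist']={'camera_matrix':D['K'],'extrinsics':D['E']}
H=cv2.cvtColor(cv2.imread('pics/pw.png'),cv2.COLOR_BGR2HSV)
m=((H[...,0]>4)&(H[...,0]<18)&(H[...,1]>150)&(H[...,2]>100)).astype(np.uint8);m[255:]=0;m[:,:230]=0;m[:,330:]=0
n,l,st,c=cv2.connectedComponentsWithStats(m)
for i in range(1,n):
    if st[i,4]>40: print(st[i,4],c[i],atz('wrist',c[i],.14))
```

```text
22.1167 [0.55247619 0.01947741 0.26523674] [ 3.14116303e+00  1.85988181e-03 -4.35709467e-02] 0.015502294281993347
0.17827383650637216 -0.6977176505064664
210 [299.63809524 104.33809524] [0.65156656 0.17468951 0.14      ]
183 [254.42076503 106.81420765] [0.65250009 0.20831315 0.14      ]
228 [302.5        227.90350877] [0.55376793 0.17843681 0.14      ]
236 [260.82627119 229.91949153] [0.5547723  0.21297583 0.14      ]
```

Call:
arm_command --commands '[{"tx": 0.03,"ty": -0.11,"tz": 0,"twist": 0},{"tx": 0.06,"ty": -0.22,"tz": 0,"twist": 0},{"tx": 0.09,"ty": -0.34,"tz": 0,"twist": 0},{"tx": 0.12,"ty": -0.46,"tz": 0,"twist": 0},{"tx": 0.15,"ty": -0.57,"tz": 0,"twist": 0},{"tx": 0.17,"ty": -0.66,"tz": 0,"twist": 0},{"tx": 0.176,"ty": -0.703,"tz": 0,"twist": 0},{"tx": 0.176,"ty": -0.703,"tz": 0,"twist": 0}]'

```text
t: 22.78
eef_pos: [0.6041, 0.1932, 0.2645]
ee_rot: [3.14, 0.003, -0.042]
force: [-0.4, -1.0, -0.7]
width: 0.0157
gripper_force: 30.0
```

Call:
arm_command --commands '[{"tx": 0,"ty": 0,"tz": 0.08,"twist": 0},{"tx": 0,"ty": 0,"tz": 0.18,"twist": 0},{"tx": 0,"ty": 0,"tz": 0.28,"twist": 0},{"tx": 0,"ty": 0,"tz": 0.38,"twist": 0},{"tx": 0,"ty": 0,"tz": 0.45,"twist": 0},{"tx": 0,"ty": 0,"tz": 0.49,"twist": 0},{"tx": 0,"ty": 0,"tz": 0.51,"twist": 0},{"tx": 0,"ty": 0,"tz": 0.51,"twist": 0}]'

```text
t: 23.45
eef_pos: [0.6039, 0.1905, 0.1384]
ee_rot: [3.141, 0.001, -0.044]
force: [-0.2, -0.3, -1.6]
width: 0.0156
gripper_force: 30.0
```

Call:
arm_command --commands '[{"tx": 0,"ty": 0,"tz": 0.015,"twist": 0},{"tx": 0,"ty": 0,"tz": 0.03,"twist": 0},{"tx": 0,"ty": 0,"tz": 0.045,"twist": 0},{"tx": 0,"ty": 0,"tz": 0.06,"twist": 0},{"tx": 0,"ty": 0,"tz": 0.07,"twist": 0},{"tx": 0,"ty": 0,"tz": 0.078,"twist": 0},{"tx": 0,"ty": 0,"tz": 0.082,"twist": 0},{"tx": 0,"ty": 0,"tz": 0.082,"twist": 0}]'

```text
t: 24.12
eef_pos: [0.6043, 0.1914, 0.1188]
ee_rot: [3.142, 0.0, -0.044]
force: [-0.3, 0.2, -0.8]
width: 0.0156
gripper_force: 30.0
```

```bash
python3 tip.py t4
```

```text
24.1167 [0.6043 0.1914 0.1188] [ 3.1416  0.     -0.0439] 0.01562535095154952 29.999444782733917 [-0.2918  0.1729 -0.7786]
nominal tip [0.6693 0.1885 0.0328]
scene 0.82 [353.3, 252.2] [0.6729 0.1827 0.0328]
scene 0.65 [383.4, 262.5] [0.7438 0.2364 0.0328]
scene 0.4 [325.7, 183.1] [0.3443 0.2802 0.0328]
scene 0.82 [344.8, 212.1] [0.5079 0.2563 0.0328]
scene 0.74 [412.4, 277.6] [0.8237 0.2736 0.0328]
[354.327  250.7774]
side 0.78 [325.5, 369.0] [0.362  0.5061 0.0328]
side 0.75 [207.2, 281.1] [0.6965 0.2922 0.0328]
side 0.69 [225.7, 257.2] [0.6722 0.1923 0.0328]
side 0.63 [175.7, 283.5] [0.7786 0.3133 0.0328]
side 0.6 [246.4, 233.4] [0.6373 0.0765 0.0328]
[227.0201 256.4293]
```

Call:
arm_command --commands '[{"tx": 0,"ty": 0,"tz": 0.004,"twist": 0},{"tx": 0,"ty": 0,"tz": 0.006,"twist": 0},{"tx": 0,"ty": 0,"tz": 0.008,"twist": 0},{"tx": 0,"ty": 0,"tz": 0.008,"twist": 0},{"tx": 0,"ty": 0,"tz": 0.008,"twist": 0},{"tx": 0,"ty": 0,"tz": 0.008,"twist": 0},{"tx": 0,"ty": 0,"tz": 0.008,"twist": 0},{"tx": 0,"ty": 0,"tz": 0.008,"twist": 0}]'

```text
t: 25.08
eef_pos: [0.6045, 0.1914, 0.1185]
ee_rot: [-3.141, -0.001, -0.043]
force: [-4.9, -0.6, 9.5]
width: 0.0161
gripper_force: 30.0
```

Call:
arm_command --commands '[{"tx": 0,"ty": 0,"tz": 0,"twist": 0},{"tx": 0,"ty": 0,"tz": 0,"twist": 0},{"tx": 0,"ty": 0,"tz": 0,"twist": 0},{"tx": 0,"ty": 0,"tz": 0,"twist": 0},{"tx": 0,"ty": 0,"tz": 0,"twist": 0},{"tx": 0,"ty": 0,"tz": 0,"twist": 0},{"tx": 0,"ty": 0,"tz": 0,"twist": 0},{"tx": 0,"ty": 0,"tz": 0,"twist": 0}]' --claw 0.6

```text
t: 25.75
eef_pos: [0.6044, 0.1913, 0.1167]
ee_rot: [3.142, 0.0, -0.044]
force: [-0.2, -0.3, -0.3]
width: 0.0524
gripper_force: 0.0
```

Call:
arm_command --commands '[{"tx": 0,"ty": 0,"tz": -0.06,"twist": 0},{"tx": 0,"ty": 0,"tz": -0.16,"twist": 0},{"tx": 0,"ty": 0,"tz": -0.28,"twist": 0},{"tx": 0,"ty": 0,"tz": -0.4,"twist": 0},{"tx": 0,"ty": 0,"tz": -0.5,"twist": 0},{"tx": -0.06,"ty": 0,"tz": -0.57,"twist": 0},{"tx": -0.122,"ty": 0,"tz": -0.57,"twist": 0},{"tx": -0.122,"ty": 0,"tz": -0.57,"twist": 0}]'

```text
t: 26.42
eef_pos: [0.5726, 0.1929, 0.2613]
ee_rot: [-3.139, -0.002, -0.044]
force: [-0.2, -0.3, -0.6]
width: 0.053
gripper_force: 0.0
```

```bash
python3 - <<'E'
from h import *
np.set_printoptions(precision=4,suppress=True)
s=get_state();print(s['t'],s['eef_pos'],s['width'],s['force'])
im=grab_frame('wrist');H=cv2.cvtColor(im,cv2.COLOR_RGB2HSV)
m=((H[...,0]>20)&(H[...,0]<33)&(H[...,1]>150)&(H[...,2]>90)).astype(np.uint8)
n,l,st,_=cv2.connectedComponentsWithStats(m);i=1+np.argmax(st[1:,4]);v,u=np.nonzero(l==i);print(st[i])
P=np.array([atz('wrist',p,.145)[:2] for p in zip(u,v)],np.float32);print(cv2.minAreaRect(P))
for c in('scene','side'): save(c,'z'+c+'.png')
for q,pz in(('probe_tip',.03),('blue_cup',.095)):
    for a in spot_point(q,'scene')[:3]:
        for b in spot_point(q,'side')[:3]:
            p,e=tri('scene',a['uv'],'side',b['uv'])
            if e<.012: print(q,p,e)
E
python3 fit.py z
```

```text
26.4167 [0.5726 0.1929 0.2613] 0.05299024255963452 [-0.2357 -0.304  -0.587 ]
[ 269   71   22  152 2815]
((0.618025541305542, 0.19140206277370453), (0.015135343186557293, 0.11438296735286713), 87.89130401611328)
probe_tip [0.6758 0.1845 0.0353] 0.0029158768275128377
probe_tip [0.3574 0.4857 0.001 ] 0.0012417664538394502
blue_cup [ 0.5486 -0.2044  0.0869] 0.004862502429608474
['scene'] [ 0.55239671 -0.20822245  0.06107437] 0.19942434210526316 ang 192.2485306322418 0.0599683745953421
['side'] [ 0.5511317  -0.21010279  0.07591011] 0.37911184210526316 ang 193.7076501470387 0.061623491769839694
['scene', 'side'] [ 0.551705   -0.20906084  0.06087118] 0.6027503654970761 ang 192.88206947720082 0.060825925205371764
```

```bash
python3 -c "
from station import *
print(job_done())"
```

```text
the job is handed in; nothing more can be done
None
```

The job is handed in. The blue cup stands at the pointer (within about half a degree by the last camera fit). The probe was held in it about half-way down for over a second without contact, then laid back on its rest within about 2 mm of where it lay, stem on the same side.

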